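# Sort the craft supplies after class

## Task

Tidy up after the craft lesson: put both rolls of tape in the red tray, both highlighters in the yellow tray and the board eraser, felt side down, in the grey tray, each lying flat on its tray's floor and not on top of anything else. Leave the scissors where they lie.

Things in the scene. Friction and masses are not known exactly. Their poses are not given: they have to be found in the camera images.
- black_tape: roll of black tape with a brown cardboard core, lying flat on the desk: outside diameter 54 mm, 20 mm high, hole 31 mm. Origin: centre of its underside; z up along its axis
- white_tape: roll of white tape with a brown cardboard core, lying flat on the desk: outside diameter 54 mm, 20 mm high, hole 31 mm. Origin: centre of its underside; z up along its axis
- green_highlighter: flat green highlighter pen with a black cap, lying flat on the desk: 110 mm long (x, cap towards +x), 22 mm wide (y), 15 mm high. Origin: centre of its underside, midway along the length; z up
- orange_highlighter: flat orange highlighter pen with a black cap, lying flat on the desk: 110 mm long (x, cap towards +x), 22 mm wide (y), 15 mm high. Origin: centre of its underside, midway along the length; z up
- eraser: board eraser, a light wooden block on a black felt sole, lying felt down: 90 mm long (x), 42 mm wide (y), 28 mm high. Origin: centre of its underside; z up
- red_tray: red open plastic tray, square, fixed to the desk: outside 158 x 158 mm, 30 mm high, walls 4 mm thick, inner floor 4 mm above the desk, inside 150 x 150 mm. Origin: centre of its underside (desk level); x and y along its sides, z up
- yellow_tray: yellow open plastic tray, square, fixed to the desk: outside 158 x 158 mm, 30 mm high, walls 4 mm thick, inner floor 4 mm above the desk, inside 150 x 150 mm. Origin: centre of its underside (desk level); x and y along its sides, z up
- grey_tray: grey open plastic tray, square, fixed to the desk: outside 158 x 158 mm, 30 mm high, walls 4 mm thick, inner floor 4 mm above the desk, inside 150 x 150 mm. Origin: centre of its underside (desk level); x and y along its sides, z up
- scissors: small scissors with black handles and steel blades, loose, lying flat among the things to be sorted; not to be moved: about 121 mm long (x, blades towards +x), 70 mm wide over the handles, 9 mm high. Origin: middle of the length, at desk level; z up
Things that resemble listed ones, but are neither listed nor needed, are in the scene too. There is more than one size of the white_tape; the job needs the smallest.

How it is judged:
By the outcome, as a careful person would: the job done as asked, in the order asked, and still so for the second after the job is handed in, with the robot touching nothing.
It also fails if it takes over 118 s, if anything falls off the work surface, if the arm or the gripper's body presses on something with over 40 N, if the wrist force passes 120 N, or if a joint passes its speed limit or range.

## Robot

A 6-joint arm with a two-finger parallel gripper is mounted at the origin on the work surface. World frame = base frame: x ahead of the robot, y to its left, z up, the work surface at z = 0. Lengths are in m, angles in rad, forces in N, time in s.
With the tool pointing down it reaches from about 0.3 to 0.775 m from the base axis. Payload 14.6 kg.
Tool frame: the origin (TCP) lies midway between the tips of the shut fingers; the grasp point (between the pads) lies 19 mm behind it (ctrl.pinch_z is the distance from the TCP to the grasp point, in m); z points along the fingers, y is the line along which they close (so a half turn about z gives the same grasp; the last joint's range is limited). The gripper opens to 94 mm and grips with 3 to 60 N. Pads are 16 mm wide; open, the fingers measure 119 mm over their backs; the gripper's body (75 mm by 177 mm) begins 78 mm behind the grasp point.
Start: joints at [-1.252, 0.3, 1.521, -0, 1.321, -0.067], TCP at [0.207, -0.51, 0.205] pointing down, gripper open.
Joint ranges: [-3.03, 3.03], [-0.79, 2.21], [0.23, 2.52], [-1.04, 4.18], [0, 3.07], [-2.55, 2.55]. Speed limits (rad/s): [2.22, 2.22, 2.57, 3.14, 3.14, 3.14].

## Interface

Orientations are given as [roll, pitch, yaw] about the fixed x, y, z axes, in that order (R = Rz(yaw) Ry(pitch) Rx(roll)).
In Python, from station import ctrl gives the robot as it stands.
- The arm moves only by the tool jog_arm, never from a script. Its argument "motion" is a list of rows, each a list of 7 numbers: the shift along the tool's x, y, z in m, then the turn, a rotation vector about the tool's x, y, z in rad, then the opening, from -1 (shut) to 1 (fully open). In form: [[tx, ty, tz, rx, ry, rz, gripper], ...]. A call has 1 to 5 rows; each row shifts and turns the commanded pose from where the row before left it, along the tool's axes as they then stand; what a row does not reach is not made up. A row lasts 1/10 s, in which the tool goes at most 50 mm and 8.59 degrees, less where a joint would pass 70% of its speed; a pose out of reach is approached as far as the arm can. A call is refused whole if a number of a shift passes 0.05 or a number of a turn 0.15, either way. A call with a gripper value outside its range is refused whole. The fingers move at their own pace and stop on an object; "squeeze" is the grip in N (left out, the last holds). Time passes only in rows, so rows that do not move let the fingers close. It gives the time, the measured TCP pose, the force, the opening and the grip force at its end, in the units of the state.
- ctrl.get_obs(): the state, without advancing time (a new reading comes with each control period).
- ctrl.camera(name): name is "scene" or "top" or "wrist"; returns the picture (400x640x3 uint8, red, green, blue); there is no depth.
- ctrl.camera_model(name): a dict with "intrinsics" (3x3 intrinsics, pixels), "rvec" (rotation vector, rad) and "tvec" (3), from world to camera coordinates, as OpenCV has them. Camera axes: x right, y down, z forward; pixel columns grow to the right and rows downward; lengths in m; the calibration is good to about 2 mm. A picture is of the moment at which its call begins: read the wrist's pose just before it. camera_model takes no time and is no camera call; for the wrist camera it gives the pose at the moment of the call.
- ctrl.hand_in(): hands the job in; it is judged then, once.
The state is a dict: "time_s": time; "qpos": joint angles; "joint_vel": joint speeds; "tau": joint torques, N m; "ee_pos": TCP position; "eef_rot": TCP orientation; "force": force on the tool from outside, world axes, zero at the start; "moment": the same for the moment, N m; "grip_width": finger opening in m; "grip_force": force on a finger pad.
Only numpy, scipy, OpenCV 4.12 (cv2) and the standard library are available. Lean on these libraries where they do the work, as an engineer would, in place of code of your own. Each camera call takes 0.05 s, during which the arm holds its last target. There are 200 camera calls.

## Working session

There is one attempt and no reset: what is moved stays moved. The work goes in short steps, Python scripts to look and compute and a tool call to move; the robot and the scene stay as the last step left them, time stands still between calls to the robot, and variables do not carry over. Pictures are saved under pics/ and viewed, at most 14 in all, crops included, and the job is handed in when it is done.

Besides the shell and the picture viewer there is one more tool, called after "Call:" in YAML: its name, and indented under it one key for each argument. jog_arm: Moves the arm, as the interface text tells. Its arguments: {"type":"object","properties":{"motion":{"type":"array"},"squeeze":{"type":"number"}},"required":["motion"]}

```bash
mkdir -p pics; ls
python3 - <<'E'
from station import ctrl
import cv2
for n in ("top","scene"):
    cv2.imwrite(f"pics/{n}0.png",ctrl.camera(n)[:,:,::-1])
    m=ctrl.camera_model(n);print(n,m)
o=ctrl.get_obs();print(o['ee_pos'],o['eef_rot'],o['time_s'],o['grip_width'],ctrl.pinch_z)
E
```

```text
pics
top {'intrinsics': array([[448.2202948 ,   0.        , 313.21924416],
       [  0.        , 448.2202948 , 203.56384703],
       [  0.        ,   0.        ,   1.        ]]), 'rvec': array([ 2.15434367, -2.19396208,  0.05171701]), 'tvec': array([0.05001292, 0.47315153, 1.02948693])}
scene {'intrinsics': array([[489.20983269,   0.        , 320.34434224],
       [  0.        , 489.20983269, 203.59275071],
       [  0.        ,   0.        ,   1.        ]]), 'rvec': array([ 2.20635937,  1.47585747, -0.435277  ]), 'tvec': array([-0.20204798, -0.32390207,  1.24505921])}
[ 0.20689537 -0.50937172  0.20495285] [-3.14061737e+00 -7.02721220e-05  3.85826732e-01] 0.1 0.09428946615141334 0.0188
```

View pics/top0.png

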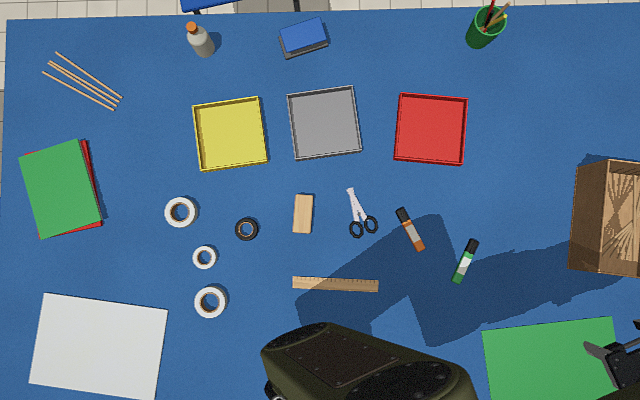

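View pics/scene0.png

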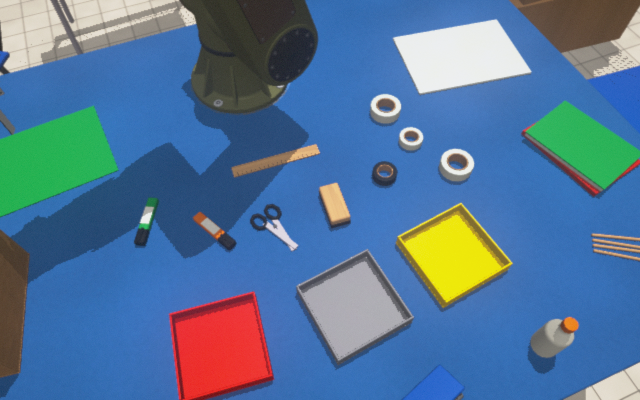

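The top view shows three white rolls: (181,212), (204,257) and (211,301). The one at (204,257) looks smallest. The black roll is at (246,229), the wooden eraser at (303,213), the orange highlighter at (410,229) and the green one at (465,261). The trays are at (230,133) yellow, (324,122) grey and (431,129) red. I'll measure these and enlarge the rolls to confirm.

```bash
cat > h.py <<'E'
import cv2,numpy as np
from station import ctrl
def unproj(px,z,m):
    R=cv2.Rodrigues(m['rvec'])[0];t=m['tvec']
    p=np.c_[np.reshape(px,(-1,2)),np.ones(len(np.reshape(px,(-1,2))))]
    d=(np.linalg.inv(m['intrinsics'])@p.T).T@R; c=-R.T@t
    return (c+d*((z-c[2])/d[:,2])[:,None])[:,:2]
def blob(img,roi,z,m,mask=None):
    x0,y0,x1,y1=roi; c=img[y0:y1,x0:x1]
    hsv=cv2.cvtColor(c,cv2.COLOR_RGB2HSV)
    k=mask(hsv) if mask else ~((hsv[...,0]>98)&(hsv[...,0]<122)&(hsv[...,1]>110))
    k=k.astype(np.uint8)
    cs,_=cv2.findContours(k,cv2.RETR_EXTERNAL,cv2.CHAIN_APPROX_NONE)
    ct=max(cs,key=cv2.contourArea).reshape(-1,2)+[x0,y0]
    w=unproj(ct,z,m).astype(np.float32)
    (cx,cy),(a,b),ang=cv2.minAreaRect(w)
    if a<b: a,b,ang=b,a,ang+90
    return np.round([cx,cy,a,b],4),round((ang+90)%180-90,1)
E
python3 - <<'E'
from h import *
img=cv2.imread('pics/top0.png')[:,:,::-1].copy();m=ctrl.camera_model('top')
for n,r,z in [('wA',(158,190,204,236),.01),('wB',(186,240,222,276),.01),('wC',(187,277,235,325),.01),('black',(230,212,265,246),.01),
 ('eraser',(285,185,322,240),.014),('orange',(390,200,434,258),.0075),('green',(445,232,488,290),.0075),
 ('yellow',(185,90,278,178),.015),('grey',(283,80,366,164),.015),('red',(386,86,476,172),.015),('sciss',(340,180,382,242),.005)]:
    print(n,*blob(img,r,z,m))
cv2.imwrite('pics/crop.png',cv2.resize(cv2.imread('pics/top0.png')[180:330,150:350],None,fx=4,fy=4,interpolation=2))
E
```

```text
wA [0.4606 0.3559 0.0789 0.0711] 89.0
wB [0.3527 0.2988 0.059  0.0537] -89.9
wC [0.2495 0.2848 0.0773 0.0736] 89.8
black [0.4188 0.2006 0.0519 0.0514] 44.2
eraser [0.4517 0.0674 0.0914 0.0445] -5.6
orange [ 0.4097 -0.1831  0.1103  0.0248] 27.3
green [ 0.3341 -0.3068  0.1102  0.0242] -27.3
yellow [0.6446 0.2383 0.1664 0.1658] 7.2
grey [0.666  0.0139 0.1653 0.1618] 6.9
red [ 0.646  -0.237   0.1658  0.1655] -6.8
sciss [ 0.4544 -0.0721  0.1193  0.0641] 4.3
```

View pics/crop.png

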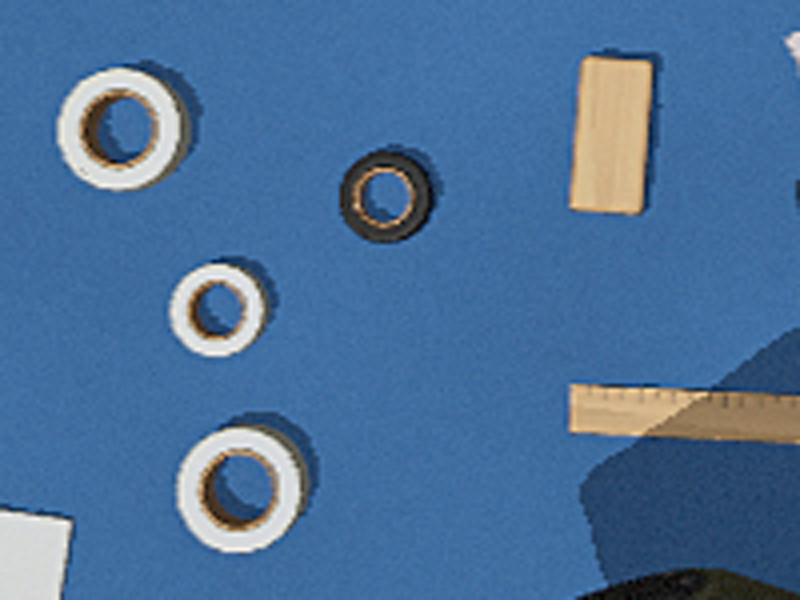

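The crop confirms it. The white roll at crop (218,310), top-view (204,257), is clearly the smallest, and it measures about 54 mm against about 73 mm for the other two. The black roll is at crop (386,196). The tray, pen and eraser sizes also match what was given. I'll start by turning the yaw to 0 and going to the black tape.

Call:
jog_arm:
  motion:
    - [0,0,0,0,0,0.129,0.6]
    - [0,0,0,0,0,0.129,0.6]
    - [0,0,0,0,0,0.129,0.6]
    - [0.04,-0.03,0,0,0,0,0.6]
    - [0.04,-0.03,0,0,0,0,0.6]

```text
time_s: 0.6
ee_pos: [0.2872, -0.4491, 0.205]
eef_rot: [-3.141, 0.0, -0.004]
force: [0.7, -1.0, 0.7]
grip_width: 0.0752
grip_force: 0.0
```

Call:
jog_arm:
  motion:
    - [0.04,-0.035,0,0,0,0,0.6]
    - [0.04,-0.04,0,0,0,0,0.6]
    - [0.04,-0.04,0,0,0,0,0.6]
    - [0,-0.04,0,0,0,0,0.6]
    - [0,-0.045,0,0,0,0,0.6]

```text
time_s: 1.1
ee_pos: [0.3958, -0.2595, 0.2048]
eef_rot: [-3.141, 0.001, -0.001]
force: [0.6, 0.0, 0.7]
grip_width: 0.0753
grip_force: 0.0
```

Call:
jog_arm:
  motion:
    - [0.012,-0.045,0,0,0,0,0.6]
    - [0,-0.045,0,0,0,0,0.6]
    - [0,-0.045,0,0,0,0,0.6]
    - [0,-0.045,0,0,0,0,0.6]
    - [0,-0.045,0,0,0,0,0.6]

```text
time_s: 1.6
ee_pos: [0.4074, -0.0344, 0.2054]
eef_rot: [-3.142, 0.0, -0.001]
force: [0.6, -0.8, -0.4]
grip_width: 0.0753
grip_force: 0.0
```

Call:
jog_arm:
  motion:
    - [0,-0.045,0,0,0,0,0.6]
    - [0,-0.045,0.02,0,0,0,0.6]
    - [0,-0.045,0.02,0,0,0,0.6]
    - [0,-0.045,0.03,0,0,0,0.6]
    - [0,-0.045,0.03,0,0,0,0.6]

```text
time_s: 2.1
ee_pos: [0.4077, 0.1839, 0.1091]
eef_rot: [-3.141, -0.001, -0.001]
force: [1.0, -0.6, 0.6]
grip_width: 0.075
grip_force: 0.0
```

Call:
jog_arm:
  motion:
    - [0,0,0,0,0,0,0.6]
    - [0,0,0,0,0,0,0.6]

```text
time_s: 2.3
ee_pos: [0.4077, 0.1823, 0.1095]
eef_rot: [3.141, 0.002, 0.001]
force: [-0.4, -0.7, -0.5]
grip_width: 0.075
grip_force: 0.0
```

Run:
```python
from h import *
print(ctrl.get_obs()['ee_pos']);m=ctrl.camera_model('wrist');im=ctrl.camera('wrist')
R=cv2.Rodrigues(m['rvec'])[0];print(-R.T@m['tvec'],unproj([[320,200]],0,m))
for p in [(.4188,.2006,.02)]:print(cv2.projectPoints(np.array([p]),m['rvec'],m['tvec'],m['intrinsics'],None)[0])
cv2.imwrite('pics/w1.png',im[:,:,::-1])
```

```text
[0.40766929 0.18232645 0.10949945]
[0.48697347 0.18277462 0.28882764] [[0.40646652 0.18127729]]
[[[300.68848543 193.45004974]]]
```

View pics/w1.png

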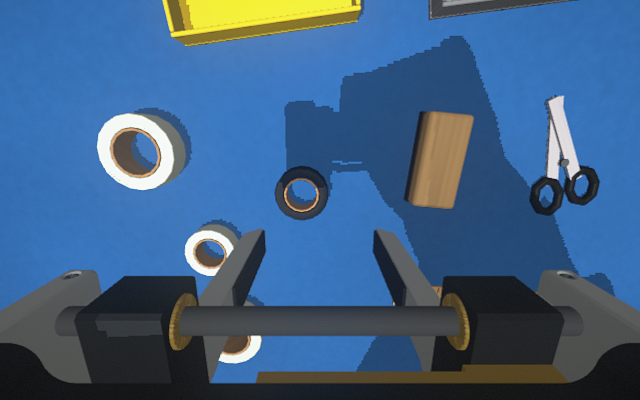

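The wrist view shows the black roll centred at about (301,192). My prediction was (301,193), so the map is good. Now to descend and grip.

Call:
jog_arm:
  motion:
    - [0.011,-0.018,0.02,0,0,0,0.6]
    - [0,0,0.03,0,0,0,0.6]
    - [0,0,0.03,0,0,0,0.6]
    - [0,0,0.02,0,0,0,0.6]
    - [0,0,0.005,0,0,0,0.6]
  squeeze: 15

```text
time_s: 2.85
ee_pos: [0.419, 0.1986, 0.0042]
eef_rot: [3.141, 0.001, -0.003]
force: [0.3, -0.0, 0.7]
grip_width: 0.075
grip_force: 0.0
```

Call:
jog_arm:
  motion:
    - [0,0,0,0,0,0,-0.1]
    - [0,0,0,0,0,0,-0.1]
    - [0,0,0,0,0,0,-0.1]
    - [0,0,0,0,0,0,-0.1]

```text
time_s: 3.25
ee_pos: [0.4199, 0.2001, 0.0061]
eef_rot: [-3.141, -0.002, -0.001]
force: [-0.1, -2.1, 7.9]
grip_width: 0.0532
grip_force: 14.8
```

Call:
jog_arm:
  motion:
    - [0,0,-0.02,0,0,0,-0.1]
    - [0,0,-0.03,0,0,0,-0.1]
    - [0,0,-0.03,0,0,0,-0.1]
    - [0.01,0.02,-0.02,0,0,0,-0.1]
    - [0.022,0.04,0,0,0,0,-0.1]

```text
time_s: 3.75
ee_pos: [0.4521, 0.1411, 0.1084]
eef_rot: [-3.14, -0.005, 0.002]
force: [0.5, -0.2, -0.9]
grip_width: 0.0531
grip_force: 14.8
```

Call:
jog_arm:
  motion:
    - [0.024,0.04,0,0,0,0,-0.1]
    - [0.024,0.04,0,0,0,0,-0.1]
    - [0.024,0.04,0,0,0,0,-0.1]
    - [0.024,0.04,0,0,0,0,-0.1]
    - [0.024,0.04,0,0,0,0,-0.1]

```text
time_s: 4.25
ee_pos: [0.5716, -0.062, 0.1056]
eef_rot: [3.142, -0.001, -0.001]
force: [0.1, 0.9, -0.8]
grip_width: 0.0531
grip_force: 14.8
```

Call:
jog_arm:
  motion:
    - [0.024,0.04,0,0,0,0,-0.1]
    - [0.024,0.04,0,0,0,0,-0.1]
    - [0.024,0.04,0,0,0,0,-0.1]
    - [0.024,0.04,0,0,0,0,-0.1]
    - [0.015,0.02,0,0,0,0,-0.1]

```text
time_s: 4.75
ee_pos: [0.6821, -0.2436, 0.1051]
eef_rot: [3.141, -0.0, -0.003]
force: [-0.7, -0.5, -0.9]
grip_width: 0.0532
grip_force: 14.8
```

Call:
jog_arm:
  motion:
    - [0,0,0,0,0,0,-0.1]
    - [0,0,0,0,0,0,-0.1]

```text
time_s: 4.95
ee_pos: [0.6814, -0.2402, 0.1047]
eef_rot: [-3.141, 0.0, -0.002]
force: [-0.3, -0.0, -0.5]
grip_width: 0.053
grip_force: 14.8
```

Call:
jog_arm:
  motion:
    - [0,0,0.03,0,0,0,-0.1]
    - [0,0,0.03,0,0,0,-0.1]
    - [0,0,0.02,0,0,0,-0.1]
    - [0,0,0.014,0,0,0,-0.1]
    - [0,0,0,0,0,0,-0.1]

```text
time_s: 5.45
ee_pos: [0.6811, -0.2392, 0.0101]
eef_rot: [-3.141, 0.001, -0.0]
force: [0.4, -0.9, -0.0]
grip_width: 0.0529
grip_force: 14.8
```

Call:
jog_arm:
  motion:
    - [0,0,0,0,0,0,0.4]
    - [0,0,0,0,0,0,0.4]
    - [0,0,0,0,0,0,0.4]

```text
time_s: 5.75
ee_pos: [0.682, -0.2404, 0.0121]
eef_rot: [3.141, -0.001, -0.001]
force: [0.5, -0.4, 0.5]
grip_width: 0.0657
grip_force: 0.0
```

Call:
jog_arm:
  motion:
    - [0,0,-0.02,0,0,0,0.4]
    - [0,0,-0.03,0,0,0,0.4]
    - [0,0,-0.03,0,0,0,0.4]
    - [-0.01,-0.02,-0.02,0,0,0,0.4]
    - [-0.02,-0.035,0,0,0,0,0.6]

```text
time_s: 6.25
ee_pos: [0.6529, -0.1866, 0.1147]
eef_rot: [3.139, -0.006, -0.003]
force: [1.4, 1.0, -0.7]
grip_width: 0.071
grip_force: 0.0
```

Call:
jog_arm:
  motion:
    - [-0.025,-0.04,0,0,0,0,0.6]
    - [-0.025,-0.04,0,0,0,0,0.6]
    - [-0.025,-0.04,0,0,0,0,0.6]
    - [-0.025,-0.04,0,0,0,0,0.6]
    - [-0.025,-0.04,0,0,0,0,0.6]

```text
time_s: 6.75
ee_pos: [0.5258, 0.0162, 0.1117]
eef_rot: [3.142, -0.001, -0.001]
force: [0.2, 2.0, -0.8]
grip_width: 0.0752
grip_force: 0.0
```

Call:
jog_arm:
  motion:
    - [-0.025,-0.04,0,0,0,0,0.6]
    - [-0.025,-0.04,0,0,0,0,0.6]
    - [-0.025,-0.04,0,0,0,0,0.6]
    - [-0.025,-0.04,0,0,0,0,0.6]
    - [-0.025,-0.04,0,0,0,0,0.6]

```text
time_s: 7.25
ee_pos: [0.4011, 0.2165, 0.1118]
eef_rot: [-3.141, -0.001, -0.002]
force: [1.4, 0.6, 0.3]
grip_width: 0.075
grip_force: 0.0
```

Call:
jog_arm:
  motion:
    - [-0.024,-0.043,0,0,0,0,0.6]
    - [-0.024,-0.043,0,0,0,0,0.6]
    - [0,0,0.02,0,0,0,0.6]
    - [0,0,0.03,0,0,0,0.6]
    - [0,0,0,0,0,0,0.6]

```text
time_s: 7.75
ee_pos: [0.3528, 0.3004, 0.0589]
eef_rot: [3.139, 0.003, -0.0]
force: [-0.0, -0.4, -0.3]
grip_width: 0.0752
grip_force: 0.0
```

Run:
```python
from h import *
print(ctrl.get_obs()['ee_pos'],ctrl.get_obs()['qpos'][5]);im=ctrl.camera('top');m=ctrl.camera_model('top')
cv2.imwrite('pics/t2.png',im[:,:,::-1])
print(blob(im,(405,105,462,158),.014,m,lambda h:(h[...,2]<70)))
```

```text
[0.35276691 0.300447   0.05890414] 2.197630869105184
(array([ 0.6774, -0.2391,  0.054 ,  0.0504]), 88.6)
```

View pics/t2.png

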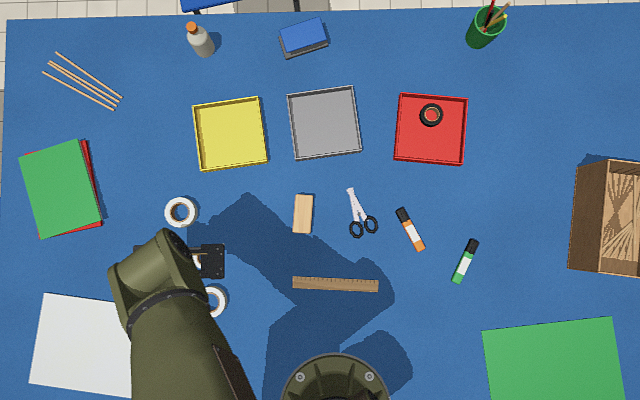

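The black roll is flat in the red tray at (431,114), and the gripper hides the white roll as expected. Next I grip the white roll.

Call:
jog_arm:
  motion:
    - [0,0,0.03,0,0,0,0.6]
    - [0,0,0.02,0,0,0,0.6]
    - [0,0,0.004,0,0,0,0.6]
    - [0,0,0,0,0,0,-0.1]
    - [0,0,0,0,0,0,-0.1]

```text
time_s: 8.3
ee_pos: [0.3551, 0.3015, 0.0085]
eef_rot: [-3.14, -0.002, -0.002]
force: [0.1, -0.7, -0.4]
grip_width: 0.0629
grip_force: 0.0
```

Call:
jog_arm:
  motion:
    - [0,0,0,0,0,0,-0.1]
    - [0,0,0,0,0,0,-0.1]

```text
time_s: 8.5
ee_pos: [0.3549, 0.3015, 0.0081]
eef_rot: [-3.141, -0.002, -0.001]
force: [-0.7, -2.1, 8.6]
grip_width: 0.0529
grip_force: 14.9
```

Call:
jog_arm:
  motion:
    - [0,0,-0.02,0,0,0,-0.1]
    - [0,0,-0.03,0,0,0,-0.1]
    - [0,0,-0.03,0,0,0,-0.1]
    - [0.01,0.02,-0.02,0,0,0,-0.1]
    - [0.02,0.04,0,0,0,0,-0.1]

```text
time_s: 9.0
ee_pos: [0.3852, 0.2423, 0.1102]
eef_rot: [-3.139, -0.005, 0.002]
force: [0.5, 0.3, -1.4]
grip_width: 0.0531
grip_force: 14.9
```

Call:
jog_arm:
  motion:
    - [0.02,0.042,0,0,0,0,-0.1]
    - [0.02,0.042,0,0,0,0,-0.1]
    - [0.02,0.042,0,0,0,0,-0.1]
    - [0.02,0.042,0,0,0,0,-0.1]
    - [0.02,0.042,0,0,0,0,-0.1]

```text
time_s: 9.5
ee_pos: [0.4846, 0.029, 0.1077]
eef_rot: [-3.142, -0.001, -0.001]
force: [-0.6, 0.4, -0.6]
grip_width: 0.0528
grip_force: 14.9
```

Call:
jog_arm:
  motion:
    - [0.02,0.042,0,0,0,0,-0.1]
    - [0.02,0.042,0,0,0,0,-0.1]
    - [0.02,0.042,0,0,0,0,-0.1]
    - [0.02,0.042,0,0,0,0,-0.1]
    - [0.02,0.042,0,0,0,0,-0.1]

```text
time_s: 10.0
ee_pos: [0.5842, -0.1811, 0.1075]
eef_rot: [3.141, -0.0, -0.001]
force: [0.8, 0.7, -0.2]
grip_width: 0.0525
grip_force: 14.9
```

Call:
jog_arm:
  motion:
    - [0.015,0.03,0,0,0,0,-0.1]
    - [0.01,0.02,0,0,0,0,-0.1]
    - [0,0,0,0,0,0,-0.1]
    - [0,0,0,0,0,0,-0.1]

```text
time_s: 10.4
ee_pos: [0.6084, -0.229, 0.107]
eef_rot: [-3.141, 0.0, -0.002]
force: [1.0, 0.3, -0.4]
grip_width: 0.053
grip_force: 14.9
```

Call:
jog_arm:
  motion:
    - [0,0.004,0.03,0,0,0,-0.1]
    - [0,0,0.03,0,0,0,-0.1]
    - [0,0,0.02,0,0,0,-0.1]
    - [0,0,0.014,0,0,0,-0.1]
    - [0,0,0,0,0,0,-0.1]

```text
time_s: 10.9
ee_pos: [0.6082, -0.2322, 0.0121]
eef_rot: [-3.141, 0.001, -0.0]
force: [-0.2, 0.1, -0.4]
grip_width: 0.0526
grip_force: 14.9
```

Call:
jog_arm:
  motion:
    - [0,0,0,0,0,0,0.4]
    - [0,0,0,0,0,0,0.4]
    - [0,0,0,0,0,0,0.4]

```text
time_s: 11.2
ee_pos: [0.609, -0.2333, 0.014]
eef_rot: [3.141, -0.001, -0.001]
force: [0.2, -0.3, -0.7]
grip_width: 0.0657
grip_force: 0.0
```

Call:
jog_arm:
  motion:
    - [0,0,-0.02,0,0,0,0.4]
    - [0,0,-0.03,0,0,0,0.4]
    - [0,0,-0.03,0,0,0.119,0.4]
    - [0,0,-0.02,0,0,0.119,0.4]
    - [0,0,0,0,0,0.119,0]

```text
time_s: 11.7
ee_pos: [0.6099, -0.2338, 0.1172]
eef_rot: [3.141, -0.006, -0.363]
force: [0.5, 0.4, -0.7]
grip_width: 0.0604
grip_force: 0.0
```

Call:
jog_arm:
  motion:
    - [0,0,0,0,0,0.119,0]
    - [-0.03,0.027,0,0,0,0,0]
    - [-0.035,0.032,0,0,0,0,0]
    - [-0.035,0.032,0,0,0,0,0]
    - [-0.035,0.032,0,0,0,0,0]

```text
time_s: 12.2
ee_pos: [0.4305, -0.2806, 0.1134]
eef_rot: [3.141, -0.001, -0.477]
force: [0.8, -0.5, -0.0]
grip_width: 0.0471
grip_force: 0.0
```

Call:
jog_arm:
  motion:
    - [-0.035,0.032,0,0,0,0,0]
    - [-0.03,0.027,0,0,0,0,0]
    - [-0.01,0.01,0,0,0,0,0]
    - [0,0,0,0,0,0,0]
    - [0,0,0,0,0,0,0]

```text
time_s: 12.7
ee_pos: [0.3347, -0.3075, 0.1134]
eef_rot: [3.141, -0.001, -0.477]
force: [-0.6, 0.3, 0.5]
grip_width: 0.047
grip_force: 0.0
```

Run:
```python
from h import *
o=ctrl.get_obs();print(o['ee_pos'],o['eef_rot']);m=ctrl.camera_model('wrist');im=ctrl.camera('wrist');mt=ctrl.camera_model('top');t=ctrl.camera('top')
cv2.imwrite('pics/w3.png',np.hstack([im[:,:,::-1],t[80:380,380:540,::-1].copy() if 0 else cv2.resize(t[85:235,385:485,::-1],(160,240)).copy() if 0 else np.pad(t[85:285,385:545,::-1],((0,200),(0,0),(0,0)))]))
print(cv2.projectPoints(np.array([[.3341,-.3068,.015]]),m['rvec'],m['tvec'],m['intrinsics'],None)[0])
```

```text
[ 0.33474664 -0.30749816  0.11343678] [ 3.14136286e+00 -1.13451675e-03 -4.77486710e-01]
[[[318.7763983  202.73340153]]]
```

View pics/w3.png

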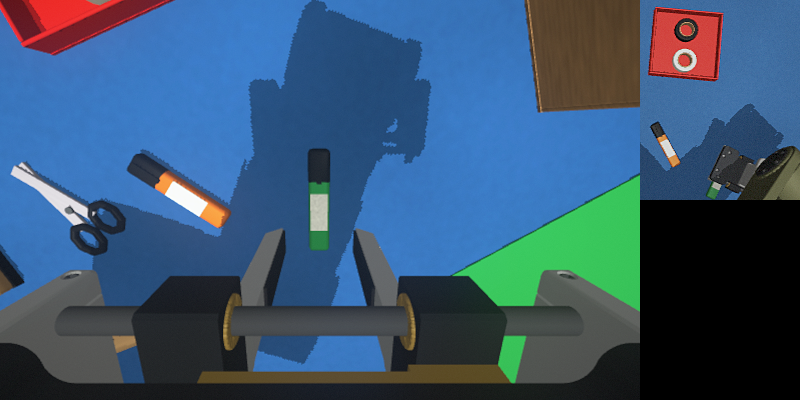

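Both rolls lie side by side in the red tray. The green pen sits at (319,199) in the wrist view, centred and aligned with the fingers. I'll descend and grip.

Call:
jog_arm:
  motion:
    - [0,0,0.03,0,0,0,0]
    - [0,0,0.035,0,0,0,0]
    - [0,0,0.03,0,0,0,0]
    - [0,0,0.013,0,0,0,0]
    - [0,0,0,0,0,0,-0.8]

```text
time_s: 13.3
ee_pos: [0.334, -0.3061, 0.0032]
eef_rot: [-3.14, 0.003, -0.476]
force: [0.4, 0.3, -0.5]
grip_width: 0.0419
grip_force: 0.0
```

Call:
jog_arm:
  motion:
    - [0,0,0,0,0,0,-0.8]
    - [0,0,0,0,0,0,-0.8]
    - [0,0,0,0,0,0,-0.8]
    - [0,0,0,0,0,0,-0.8]

```text
time_s: 13.7
ee_pos: [0.3346, -0.3077, 0.0059]
eef_rot: [3.141, -0.002, -0.477]
force: [1.1, 1.9, 7.4]
grip_width: 0.022
grip_force: 15.0
```

Call:
jog_arm:
  motion:
    - [0,0,-0.02,0,0,0,-0.8]
    - [0,0,-0.03,0,0,0,-0.8]
    - [0,0,-0.03,0,0,-0.12,-0.8]
    - [0,0,-0.02,0,0,-0.12,-0.8]
    - [0,0,0,0,0,-0.12,-0.8]

```text
time_s: 14.2
ee_pos: [0.3348, -0.3083, 0.1079]
eef_rot: [3.138, -0.004, -0.112]
force: [-0.5, -0.6, 0.1]
grip_width: 0.0218
grip_force: 15.0
```

Call:
jog_arm:
  motion:
    - [0,0,0,0,0,-0.12,-0.8]
    - [0,0,0,0,0,-0.12,-0.8]
    - [0.02,-0.03,0,0,0,0,-0.8]
    - [0.027,-0.038,0,0,0,0,-0.8]
    - [0.027,-0.038,0,0,0,0,-0.8]

```text
time_s: 14.7
ee_pos: [0.3947, -0.1919, 0.1054]
eef_rot: [3.141, -0.001, 0.121]
force: [0.3, -0.1, -0.0]
grip_width: 0.022
grip_force: 15.0
```

Call:
jog_arm:
  motion:
    - [0.027,-0.038,0,0,0,0,-0.8]
    - [0.027,-0.038,0,0,0,0,-0.8]
    - [0.027,-0.038,0,0,0,0,-0.8]
    - [0.027,-0.038,0,0,0,0,-0.8]
    - [0.027,-0.038,0,0,0,0,-0.8]

```text
time_s: 15.2
ee_pos: [0.5057, 0.014, 0.1054]
eef_rot: [3.141, -0.001, 0.123]
force: [0.4, -1.3, -0.3]
grip_width: 0.0218
grip_force: 15.0
```

Call:
jog_arm:
  motion:
    - [0.027,-0.038,0,0,0,0,-0.8]
    - [0.027,-0.038,0,0,0,0,-0.8]
    - [0.027,-0.038,0,0,0,0,-0.8]
    - [0.027,-0.04,0,0,0,0,-0.8]
    - [0.027,-0.04,0,0,0,0,-0.8]

```text
time_s: 15.7
ee_pos: [0.6159, 0.223, 0.1053]
eef_rot: [3.142, -0.0, 0.123]
force: [-0.5, -1.6, 0.3]
grip_width: 0.0217
grip_force: 15.0
```

Call:
jog_arm:
  motion:
    - [0.027,-0.04,0,0,0,0,-0.8]
    - [0,0,0,0,0,0,-0.8]
    - [0,0,0,0,0,0,-0.8]

```text
time_s: 16.0
ee_pos: [0.6368, 0.2646, 0.1043]
eef_rot: [3.141, 0.001, 0.124]
force: [-0.1, -0.2, -0.7]
grip_width: 0.0216
grip_force: 15.0
```

Call:
jog_arm:
  motion:
    - [0.0045,-0.006,0.03,0,0,0,-0.8]
    - [0,0,0.03,0,0,0,-0.8]
    - [0,0,0.02,0,0,0,-0.8]
    - [0,0,0.014,0,0,0,-0.8]
    - [0,0,0,0,0,0,-0.8]

```text
time_s: 16.5
ee_pos: [0.6405, 0.2695, 0.0102]
eef_rot: [3.141, 0.001, 0.122]
force: [0.3, 0.1, 0.6]
grip_width: 0.0219
grip_force: 15.0
```

Call:
jog_arm:
  motion:
    - [0,0,0,0,0,0,-0.25]
    - [0,0,0,0,0,0,-0.25]
    - [0,0,0,0,0,0,-0.25]

```text
time_s: 16.8
ee_pos: [0.6413, 0.2707, 0.0121]
eef_rot: [-3.141, -0.001, 0.123]
force: [0.2, 0.2, 0.0]
grip_width: 0.0353
grip_force: 0.0
```

Call:
jog_arm:
  motion:
    - [0,0,-0.02,0,0,0,-0.25]
    - [0,0,-0.03,0,0,0,-0.25]
    - [0,0,-0.03,0,0,-0.117,-0.25]
    - [0,0,-0.02,0,0,-0.117,-0.25]
    - [0,0,0,0,0,-0.117,0]

```text
time_s: 17.3
ee_pos: [0.6422, 0.2712, 0.1155]
eef_rot: [3.141, -0.006, 0.479]
force: [-0.1, 0.4, 0.3]
grip_width: 0.0399
grip_force: 0.0
```

Call:
jog_arm:
  motion:
    - [-0.03,0.022,0,0,0,0,0]
    - [-0.038,0.027,0,0,0,0,0]
    - [-0.038,0.027,0,0,0,0,0]
    - [-0.038,0.027,0,0,0,0,0]
    - [-0.038,0.027,0,0,0,0,0]

```text
time_s: 17.8
ee_pos: [0.5373, 0.0706, 0.1116]
eef_rot: [3.141, -0.001, 0.474]
force: [0.7, -0.1, -0.7]
grip_width: 0.0468
grip_force: 0.0
```

Call:
jog_arm:
  motion:
    - [-0.038,0.027,0,0,0,0,0]
    - [-0.038,0.027,0,0,0,0,0]
    - [-0.038,0.027,0,0,0,0,0]
    - [-0.038,0.027,0,0,0,0,0]
    - [-0.038,0.027,0,0,0,0,0]

```text
time_s: 18.3
ee_pos: [0.4299, -0.1363, 0.1117]
eef_rot: [3.14, -0.001, 0.474]
force: [1.5, -0.8, 1.0]
grip_width: 0.0468
grip_force: 0.0
```

Call:
jog_arm:
  motion:
    - [-0.038,0.03,0,0,0,0,0]
    - [0,0,0,0,0,0,0]
    - [0,0,0,0,0,0,0]

```text
time_s: 18.6
ee_pos: [0.4106, -0.1796, 0.1115]
eef_rot: [3.141, -0.001, 0.471]
force: [0.0, 1.0, -0.4]
grip_width: 0.0471
grip_force: 0.0
```

Run:
```python
from h import *
o=ctrl.get_obs();print(o['ee_pos'],o['eef_rot']);m=ctrl.camera_model('wrist');im=ctrl.camera('wrist');mt=ctrl.camera_model('top');t=ctrl.camera('top')
cv2.imwrite('pics/w4.png',np.hstack([im[:,:,::-1],np.pad(t[85:285,185:345,::-1],((0,200),(0,0),(0,0)))]))
print(cv2.projectPoints(np.array([[.4097,-.1831,.015]]),m['rvec'],m['tvec'],m['intrinsics'],None)[0])
```

```text
[ 0.41058541 -0.1796091   0.11151343] [ 3.14078848e+00 -7.20328314e-04  4.71419472e-01]
[[[321.63112825 204.77355269]]]
```

View pics/w4.png

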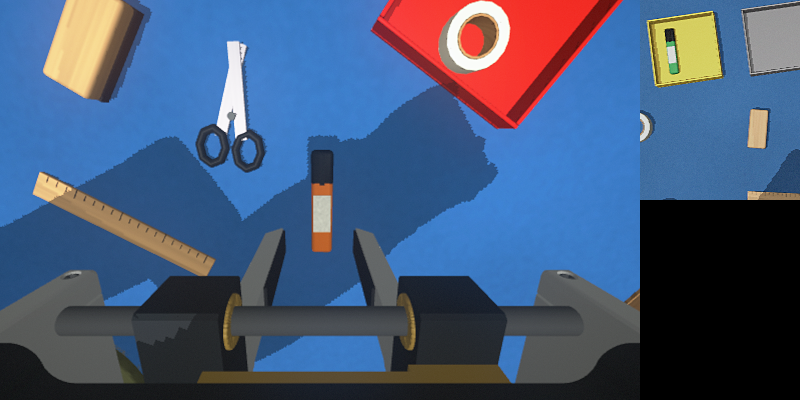

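The green pen is flat in the yellow tray. The orange pen is centred at (322,201), and the scissors are clear of the fingers.

Call:
jog_arm:
  motion:
    - [-0.002,0.002,0.03,0,0,0,0]
    - [0,0,0.035,0,0,0,0]
    - [0,0,0.03,0,0,0,0]
    - [0,0,0.013,0,0,0,0]
    - [0,0,0,0,0,0,-0.8]

```text
time_s: 19.2
ee_pos: [0.41, -0.1801, 0.0017]
eef_rot: [-3.14, 0.001, 0.476]
force: [-0.5, -0.0, 0.9]
grip_width: 0.0414
grip_force: 0.0
```

Call:
jog_arm:
  motion:
    - [0,0,0,0,0,0,-0.8]
    - [0,0,0,0,0,0,-0.8]
    - [0,0,0,0,0,0,-0.8]
    - [0,0,0,0,0,0,-0.8]

```text
time_s: 19.6
ee_pos: [0.4101, -0.1815, 0.0033]
eef_rot: [3.141, -0.0, 0.474]
force: [0.6, 0.5, 2.0]
grip_width: 0.0215
grip_force: 15.0
```

Call:
jog_arm:
  motion:
    - [0,0,-0.02,0,0,0,-0.8]
    - [0,0,-0.03,0,0,0,-0.8]
    - [0,0,-0.03,0,0,0.117,-0.8]
    - [0,0,-0.02,0,0,0.117,-0.8]
    - [0,0,0,0,0,0.117,-0.8]

```text
time_s: 20.1
ee_pos: [0.411, -0.1822, 0.1058]
eef_rot: [3.139, -0.004, 0.118]
force: [-0.0, -0.1, -0.5]
grip_width: 0.0221
grip_force: 15.0
```

Call:
jog_arm:
  motion:
    - [0.02,-0.025,0,0,0,0,-0.8]
    - [0.032,-0.04,0,0,0,0,-0.8]
    - [0.032,-0.04,0,0,0,0,-0.8]
    - [0.032,-0.04,0,0,0,0,-0.8]
    - [0.032,-0.04,0,0,0,0,-0.8]

```text
time_s: 20.6
ee_pos: [0.5322, 0.018, 0.1032]
eef_rot: [3.141, -0.0, 0.123]
force: [1.3, -1.1, 0.5]
grip_width: 0.0217
grip_force: 15.0
```

Call:
jog_arm:
  motion:
    - [0.032,-0.04,0,0,0,0,-0.8]
    - [0.032,-0.04,0,0,0,0,-0.8]
    - [0.032,-0.04,0,0,0,0,-0.8]
    - [0.03,-0.04,0,0,0,0,-0.8]
    - [0.01,-0.01,0,0,0,0,-0.8]

```text
time_s: 21.1
ee_pos: [0.6444, 0.2023, 0.1025]
eef_rot: [-3.141, -0.0, 0.126]
force: [-1.1, -1.0, -1.1]
grip_width: 0.0214
grip_force: 15.0
```

Call:
jog_arm:
  motion:
    - [0,0,0,0,0,0,-0.8]
    - [0,0,0,0,0,0,-0.8]

```text
time_s: 21.3
ee_pos: [0.6432, 0.1976, 0.1026]
eef_rot: [3.141, 0.001, 0.123]
force: [0.1, -0.4, -0.2]
grip_width: 0.022
grip_force: 15.0
```

Call:
jog_arm:
  motion:
    - [0.007,-0.007,0.03,0,0,0,-0.8]
    - [0,0,0.03,0,0,0,-0.8]
    - [0,0,0.02,0,0,0,-0.8]
    - [0,0,0.014,0,0,0,-0.8]
    - [0,0,0,0,0,0,-0.8]

```text
time_s: 21.8
ee_pos: [0.6492, 0.2048, 0.008]
eef_rot: [3.141, 0.002, 0.122]
force: [-0.3, -0.0, -0.2]
grip_width: 0.0218
grip_force: 15.0
```

Call:
jog_arm:
  motion:
    - [0,0,0,0,0,0,-0.25]
    - [0,0,0,0,0,0,-0.25]
    - [0,0,0,0,0,0,-0.25]

```text
time_s: 22.1
ee_pos: [0.6502, 0.206, 0.0101]
eef_rot: [-3.141, -0.001, 0.123]
force: [-0.3, 0.8, 0.5]
grip_width: 0.0348
grip_force: 0.0
```

Call:
jog_arm:
  motion:
    - [0,0,-0.02,0,0,0,-0.25]
    - [0,0,-0.03,0,0,0,-0.25]
    - [0,0,-0.03,0,0,0.11,-0.25]
    - [0,0,-0.02,0,0,0.11,0.5]
    - [-0.023,0.017,0,0,0,0,0.5]

```text
time_s: 22.6
ee_pos: [0.6275, 0.1924, 0.1128]
eef_rot: [-3.139, -0.006, -0.1]
force: [0.7, 0.4, -0.2]
grip_width: 0.048
grip_force: 0.0
```

Call:
jog_arm:
  motion:
    - [-0.035,0.03,0,0,0,0,0.5]
    - [-0.035,0.03,0,0,0,0,0.5]
    - [-0.035,0.03,0,0,0,0,0.5]
    - [-0.035,0.03,0,0,0,0,0.5]
    - [-0.02,0.02,0,0,0,0,0.5]

```text
time_s: 23.1
ee_pos: [0.4502, 0.0664, 0.1094]
eef_rot: [3.142, -0.0, -0.097]
force: [0.2, 0.9, 0.2]
grip_width: 0.071
grip_force: 0.0
```

Call:
jog_arm:
  motion:
    - [0,0,0,0,0,0,0.5]
    - [0,0,0,0,0,0,0.5]

```text
time_s: 23.3
ee_pos: [0.4531, 0.0675, 0.1099]
eef_rot: [-3.141, -0.002, -0.098]
force: [-0.0, -0.1, 0.0]
grip_width: 0.0705
grip_force: 0.0
```

Run:
```python
from h import *
o=ctrl.get_obs();print(o['ee_pos'],o['eef_rot']);m=ctrl.camera_model('wrist');im=ctrl.camera('wrist');mt=ctrl.camera_model('top');t=ctrl.camera('top')
cv2.imwrite('pics/w5.png',np.hstack([im[:,:,::-1],np.pad(t[85:285,185:345,::-1],((0,200),(0,0),(0,0)))]))
print(cv2.projectPoints(np.array([[.4517,.0674,.028]]),m['rvec'],m['tvec'],m['intrinsics'],None)[0])
```

```text
[0.45305427 0.06749904 0.10987021] [-3.14119991e+00 -1.97940892e-03 -9.78251334e-02]
[[[319.40157655 207.96535848]]]
```

View pics/w5.png

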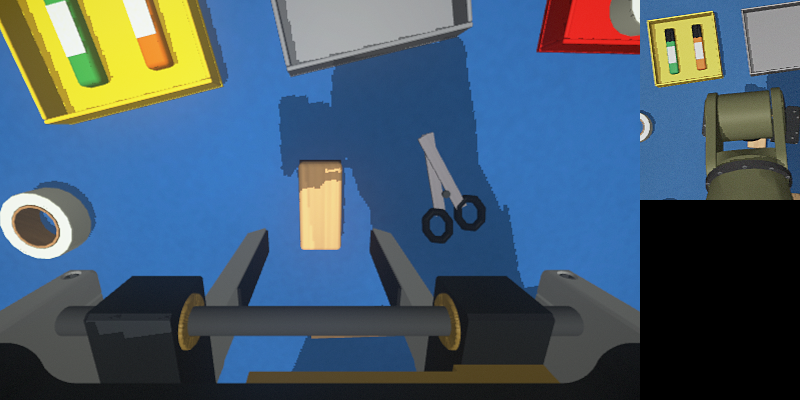

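Both pens lie in the yellow tray. The eraser is at (320,206), aligned with the fingers. I'll grip it.

Call:
jog_arm:
  motion:
    - [0,0,0.03,0,0,0,0.5]
    - [0,0,0.035,0,0,0,0.5]
    - [0,0,0.027,0,0,0,0.5]
    - [0,0,0.011,0,0,0,0.5]
    - [0,0,0,0,0,0,-0.4]
  squeeze: 20

```text
time_s: 23.9
ee_pos: [0.4522, 0.0678, 0.005]
eef_rot: [3.141, 0.002, -0.097]
force: [0.1, -0.6, 1.3]
grip_width: 0.0654
grip_force: 0.0
```

Call:
jog_arm:
  motion:
    - [0,0,0,0,0,0,-0.4]
    - [0,0,0,0,0,0,-0.4]
    - [0,0,0,0,0,0,-0.4]
    - [0,0,0,0,0,0,-0.4]

```text
time_s: 24.3
ee_pos: [0.4531, 0.0676, 0.007]
eef_rot: [-3.141, -0.002, -0.097]
force: [-1.0, -0.1, 7.4]
grip_width: 0.0418
grip_force: 20.0
```

Call:
jog_arm:
  motion:
    - [0,0,-0.02,0,0,0,-0.4]
    - [0,0,-0.03,0,0,0,-0.4]
    - [0,0,-0.03,0,0,-0.11,-0.4]
    - [0,0,-0.02,0,0,-0.11,-0.4]
    - [0.015,0.01,0,0,0,0,-0.4]

```text
time_s: 24.8
ee_pos: [0.4691, 0.0599, 0.1091]
eef_rot: [3.141, -0.005, 0.128]
force: [0.0, -0.0, -1.7]
grip_width: 0.0415
grip_force: 20.0
```

Call:
jog_arm:
  motion:
    - [0.04,0.015,0,0,0,0,-0.4]
    - [0.04,0.015,0,0,0,0,-0.4]
    - [0.04,0.015,0,0,0,0,-0.4]
    - [0.04,0.015,0,0,0,0,-0.4]
    - [0.03,0.01,0,0,0,0,-0.4]

```text
time_s: 25.3
ee_pos: [0.6675, 0.0123, 0.106]
eef_rot: [3.141, -0.0, 0.122]
force: [-0.4, -0.1, 0.1]
grip_width: 0.042
grip_force: 20.0
```

Call:
jog_arm:
  motion:
    - [0,0,0,0,0,0,-0.4]
    - [0,0,0,0,0,0,-0.4]

```text
time_s: 25.5
ee_pos: [0.6653, 0.0132, 0.1054]
eef_rot: [-3.141, 0.001, 0.123]
force: [-0.7, -0.5, -1.9]
grip_width: 0.0417
grip_force: 20.0
```

Call:
jog_arm:
  motion:
    - [0,0,0.03,0,0,0,-0.4]
    - [0,0,0.03,0,0,0,-0.4]
    - [0,0,0.02,0,0,0,-0.4]
    - [0,0,0.014,0,0,0,-0.4]
    - [0,0,0,0,0,0,-0.4]

```text
time_s: 26.0
ee_pos: [0.6648, 0.0135, 0.0113]
eef_rot: [-3.141, 0.001, 0.123]
force: [0.9, 0.1, -0.8]
grip_width: 0.0417
grip_force: 20.0
```

Call:
jog_arm:
  motion:
    - [0,0,0,0,0,0,0.2]
    - [0,0,0,0,0,0,0.2]
    - [0,0,0,0,0,0,0.2]
    - [0,0,0,0,0,0,0.2]

```text
time_s: 26.4
ee_pos: [0.6659, 0.0132, 0.0125]
eef_rot: [3.142, -0.001, 0.123]
force: [0.6, -0.0, 1.0]
grip_width: 0.0564
grip_force: 0.0
```

Call:
jog_arm:
  motion:
    - [0,0,-0.02,0,0,0,0.2]
    - [0,0,-0.03,0,0,0,0.2]
    - [0,0,-0.04,0,0,0,0.2]
    - [-0.02,0,-0.04,0,0,0,0.2]
    - [-0.04,0,-0.04,0,0,0,0.2]

```text
time_s: 26.9
ee_pos: [0.6108, 0.0065, 0.1791]
eef_rot: [3.141, -0.001, 0.123]
force: [0.5, -0.2, 1.0]
grip_width: 0.056
grip_force: 0.0
```

Call:
jog_arm:
  motion:
    - [-0.045,0,0,0,0,0,0.2]
    - [-0.045,0,0,0,0,0,0.2]
    - [-0.045,0,0,0,0,0,0.2]
    - [-0.04,0,0,0,0,0,0.2]
    - [0,0,0,0,0,0,0.2]

```text
time_s: 27.4
ee_pos: [0.4338, -0.0152, 0.1777]
eef_rot: [3.141, -0.0, 0.122]
force: [-0.0, -0.7, -0.3]
grip_width: 0.0563
grip_force: 0.0
```

Run:
```python
from h import *
t=ctrl.camera('top');s=ctrl.camera('scene')
cv2.imwrite('pics/e.png',np.vstack([cv2.resize(t[80:260,150:500,::-1],(700,360)),np.pad(s[160:400,:,::-1],((0,0),(0,60),(0,0)))]))
```

```text
(no output)
```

View pics/e.png

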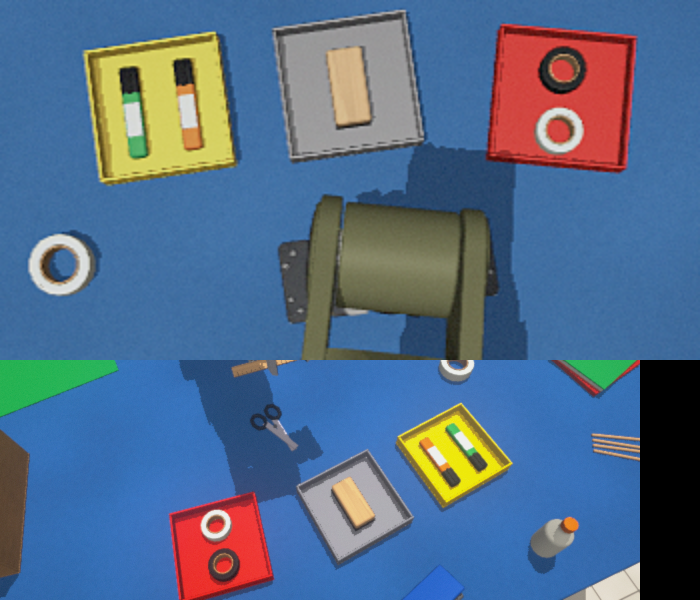

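All five things lie flat in their trays: pens at (133,112) and (187,104), eraser at (349,87), rolls at (562,69) and (559,130). In the scene view the scissors are where they were. Handing in.

```bash
python3 -c "
from station import ctrl
print(ctrl.hand_in())"
```

```text
the job is handed in; nothing more can be done
None
```

I handed the job in at about 27 s: both tape rolls are in the red tray, both highlighters in the yellow and the eraser, felt down, in the grey; the last pictures show each lying flat and the scissors where they were.

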